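# Slide the seed-tub lid over the stand's edge

### The arm

A 6-joint arm with a two-finger parallel gripper is mounted at the origin on the work surface. World frame = base frame: x ahead of the robot, y to its left, z up, the work surface at z = 0. Lengths are in mm, angles in rad, forces in N, time in s.
With the tool pointing down it reaches from about 300 to 875 mm from the base axis. Payload 4.2 kg.
Tool frame: the origin (TCP) lies on the centre line of the jaws, within the pads' length; the fingertips stand 17 mm ahead of it and the grasp point (between the pads) lies 2 mm behind it (env.tip_reach is the z of the fingertips in the tool frame, in mm); z points along the fingers, x is the direction in which the jaws open and shut, and the axes are right-handed (so a half turn about z gives the same grasp; the last joint's range is limited). The gripper opens to 85 mm and grips with 20 to 120 N. Pads are 22 mm wide; open, the fingers measure 114 mm over their backs; the gripper's body (76 mm by 85 mm) begins 54 mm behind the grasp point. The pads swing forward as they close: fully open they stand 13 mm farther back than shut.
Start: joints at [-1.227, 0.32, 1.565, -0, 1.257, -0.02], TCP at [204.604, -537.379, 248.338] pointing down, gripper open.
Joint ranges: [-3.11, 3.11], [-0.84, 2.01], [0.21, 2.61], [-1.34, 4.49], [0.05, 2.63], [-2.56, 2.56]. Speed limits (rad/s): [2.57, 2.57, 3.14, 3.14, 3.14, 3.14].

### API

Orientations are given as a 3x3 rotation matrix whose columns are the frame's x, y, z axes.
In Python, from station import env gives the robot as it stands.
- The arm moves only by the tool move_arm, never from a script. Its argument "targets" is a list of rows, each an object with "slide": the shift along the world's x, y, z in cm, a list of three; "turn": the turn, a rotation vector about the world's x, y, z in degrees, a list of three; "fingers": the closure in counts, from 0 (fully open) to 255 (shut). In form: [{"slide": [tx, ty, tz], "turn": [ax, ay, az], "fingers": fingers}, ...]. A call has 1 to 10 rows; each row is the pose to reach, as a shift and turn from the pose commanded when the call began; what a row does not reach only later rows make up. A row lasts 1/10 s, in which the tool goes at most 50 mm and 8.59 degrees, less where a joint would pass 70% of its speed; a pose out of reach is approached as far as the arm can. A call with a gripper value outside its range is refused whole. The fingers move at their own pace and stop on an object; "newtons" is the grip in N (left out, the last holds). Time passes only in rows, so rows that repeat a pose let the fingers close. It gives the time, the measured TCP pose, the force and the opening at its end, in the units of the state.
- env.get_state(): the state, without advancing time (a new reading comes with each control period).
- env.capture(name): name is "scene" or "top" or "wrist"; returns the picture (420x560x3 uint8, red, green, blue); there is no depth.
- env.camera_params(name): a dict with "camera_matrix" (3x3 intrinsics, pixels), "distortion" ([k1, k2, p1, p2, k3] as OpenCV has them; the pictures are not rectified), "cam_to_world" (4x4, takes a point from camera to world coordinates). Camera axes: x right, y down, z forward; pixel columns grow to the right and rows downward; lengths in mm; the calibration is good to about 2 mm. A picture is of the moment at which its call begins: read the wrist's pose just before it. camera_params takes no time and is no camera call; for the wrist camera it gives the pose at the moment of the call.
- env.hand_in(): hands the job in, once; it reports no verdict.
The state is a dict: "clock": time; "joint_positions": joint angles; "qvel": joint speeds; "effort": joint torques, N m; "eef_pos": TCP position; "ee_rot": TCP orientation; "contact_force": force on the tool from outside, world axes, zero at the start; "moment": the same for the moment, N m; "width": opening from 0.0 (shut) to 1.0 (fully open).
Only numpy, scipy, OpenCV 4.12 (cv2) and the standard library are available. Lean on these libraries where they do the work, as an engineer would, in place of code of your own. Each camera call takes 0.05 s, during which the arm holds its last target. There are 200 camera calls.

### The job

With the fingertips, push the white tub lid along the wooden stand, yellow band first, until exactly the yellow band sticks out over the stand's far long edge: the straight line where yellow meets white lies right above the edge and parallel to it, so that someone across the table can take the lid by the band. Only slide it: do not lift or tip it, keep it flat on the stand, and leave everything else on the stand and table where it is. Then move clear.

Things in the scene. Friction and masses are not known exactly. Their poses are not given: they have to be found in the camera images.
- stand_edge (a point): Middle of the far, long, upper edge of a low fixed wooden stand, on its top surface, 50 mm above the table. Axes: x points level outward over the edge, away from the robot (square to the edge); y runs along the edge; z up. The stand's flat top reaches 260 mm back from this edge (towards -x of this frame) and 220 mm to each side along y. Its position and yaw vary.
- lid_centre (a point): Centre (half-way up) of the white flat plastic tub lid lying loose on the stand: 130 mm along its x, 100 mm along its y, 8 mm thick, corners rounded to 14 mm, about 50 g, too wide to span with the gripper; it slides with ordinary friction and stops when the push stops. Its +x end is the one with the 30 mm yellow band and at the start faces the far edge of the stand (up to 0.3 rad askew, wholly on the stand); its plain -x end is the one to push on. z up.
- lid_line (a point): Middle of the straight line on the lid's top where the yellow band meets the white: 35 mm from the lid's centre along its +x, 30 mm short of its banded end. Axes as the lid.
- seed_jar: Closed glass jar with a green cap, 40 mm across, 55 mm tall, loose, standing on the stand at the left (+y) of the lid near the far edge; leave it alone. Origin: centre of its underside.
- clay_pot: Small open terracotta pot, 52 mm across, 50 mm tall, loose, standing on the stand at the right (-y) of the lid near the far edge; leave it alone. Origin: centre of its underside.
- tub: Closed white plastic tub, 118 x 93 x 57 mm, loose on the table beside the stand; leave it alone. Origin: centre of its underside.
- mug: Blue mug, 76 mm across, 90 mm tall, loose on the table beside the stand; leave it alone. Origin: centre of its underside.
- seed_box: Upright cardboard box, 90 x 60 x 110 mm, loose on the table beside the stand; leave it alone. Origin: centre of its underside.
- feed_bottle: Green bottle, 60 mm across, 150 mm tall, loose on the table beside the stand; leave it alone. Origin: centre of its underside.
- lid: The lid itself; origin at the centre of its underside, 4 mm below point lid_centre, same axes.

How it is judged:
By the outcome, as a careful person would: the job done as asked, in the order asked, and still so for the second after the job is handed in, with the robot touching nothing.
It also fails if it takes over 48 s, if anything falls off the work surface, if the arm or the gripper's body presses on something with over 40 N, if the wrist force passes 120 N, or if a joint passes its speed limit or range.

## Working session

There is one attempt and no reset: what is moved stays moved. The work goes in short steps, Python scripts to look and compute and a tool call to move; the robot and the scene stay as the last step left them, time stands still between calls to the robot, and variables do not carry over. Pictures are saved under pics/ and viewed, on a budget of 10 in all, crops included, one or two more only if the job needs it, and the job is handed in when it is done.

Besides the shell and the picture viewer there is one more tool, called after ">>>" as a command line: name --argument value ..., lists and objects as JSON in quotes. move_arm: Moves the arm, as the interface text tells. Its arguments: {"type":"object","properties":{"targets":{"type":"array","items":{"type":"object","properties":{"slide":{"type":"array","items":{"type":"number"}},"turn":{"type":"array","items":{"type":"number"}},"fingers":{"type":"number"}}}},"newtons":{"type":"number"}},"required":["targets"]}

```bash
mkdir -p pics
python3 - <<'E'
from station import env
import cv2,numpy as np
s=env.get_state();print(s['clock'],s['eef_pos'],s['ee_rot'],env.tip_reach)
for n in('scene','top'):
    im=env.capture(n);cv2.imwrite(f'pics/{n}0.png',im[:,:,::-1])
    p=env.camera_params(n);print(n,np.round(p['camera_matrix'],1),p['distortion'],np.round(p['cam_to_world'],3))
E
```

```text
0.0 [ 204.4600034  -536.94523936  247.49398019] [[ 3.55803562e-01 -9.34560591e-01 -5.72127099e-04]
 [-9.34559130e-01 -3.55804018e-01  1.65316164e-03]
 [-1.74854484e-03 -5.35141965e-05 -9.99998470e-01]] 17.0
scene [[425.2   0.  272.1]
 [  0.  425.2 210. ]
 [  0.    0.    1. ]] [0.03758288 0.         0.         0.         0.        ] [[-7.000000e-01  5.650000e-01 -4.360000e-01  1.022266e+03]
 [ 7.140000e-01  5.610000e-01 -4.200000e-01  4.834940e+02]
 [ 7.000000e-03 -6.050000e-01 -7.960000e-01  9.526070e+02]
 [ 0.000000e+00  0.000000e+00  0.000000e+00  1.000000e+00]]
top [[450.9   0.  280. ]
 [  0.  450.9 217.2]
 [  0.    0.    1. ]] [-0.04154268  0.          0.          0.          0.        ] [[ 1.200000e-02 -9.840000e-01  1.760000e-01  2.943720e+02]
 [-1.000000e+00 -1.000000e-02  1.300000e-02 -4.892000e+00]
 [-1.100000e-02 -1.760000e-01 -9.840000e-01  1.342435e+03]
 [ 0.000000e+00  0.000000e+00  0.000000e+00  1.000000e+00]]
```

View pics/top0.png

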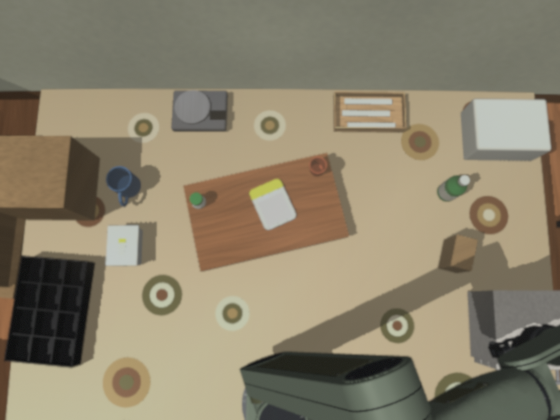

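View pics/scene0.png

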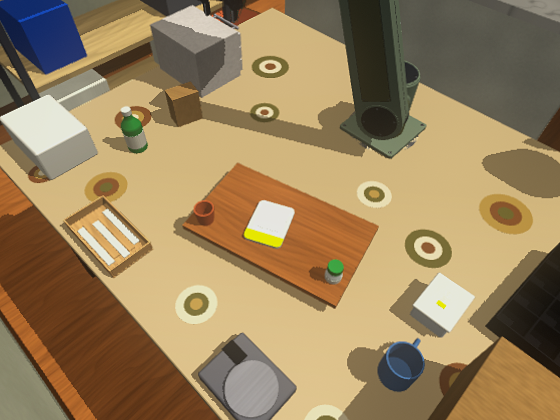

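The top view shows the stand with corners near (184,185), (325,155), (350,236) and (201,270). The lid is at (272,205) with its yellow band at (266,189), facing the far edge. The jar is at (197,201) and the pot at (319,166). The scene view shows the same layout from the far side. Next I'll measure it.

```bash
cat > h.py <<'E'
from station import env
import cv2,numpy as np
def rays(p,px,z):
    K=np.array(p['camera_matrix']);T=np.array(p['cam_to_world'])
    u=cv2.undistortPoints(np.float64(px).reshape(-1,1,2),K,np.array(p['distortion']))[:,0]
    d=np.c_[u,np.ones(len(u))]@T[:3,:3].T
    return (T[:3,3]+d*((z-T[2,3])/d[:,2])[:,None])[:,:2]
def big(m):
    cs,_=cv2.findContours(m.astype(np.uint8),cv2.RETR_EXTERNAL,cv2.CHAIN_APPROX_NONE)
    return max(cs,key=cv2.contourArea)[:,0].astype(float)
def hsv(im): return cv2.cvtColor(im,cv2.COLOR_RGB2HSV).astype(int)
def line(P):
    vx,vy,x,y=cv2.fitLine(np.float32(P),cv2.DIST_HUBER,0,.001,.001).ravel()
    return np.array([x,y]),np.array([vx,vy])
E
python3 - <<'E'
from h import *
p=env.camera_params('top');im=cv2.imread('pics/top0.png')[:,:,::-1].copy();H=hsv(im)
for q in((200,225),(300,240),(260,260),(150,250),(260,150),(272,210),(266,189),(160,200)):print(q,H[q[1],q[0]])
h,s,v=H[...,0],H[...,1],H[...,2]
roi=np.zeros(h.shape,bool);roi[140:285,170:365]=1
w=roi&(s>135)&(h<14)
c=big(w);W=rays(p,c,50)
r=cv2.minAreaRect(np.float32(W));print('stand rect',r,cv2.boxPoints(r))
y=roi&(h>22)&(h<35)&(s>150)&(v>120);l=roi&(s<60)&(v>120)
l[:, :235]=0;l[:,305:]=0
for n,m in(('yel',y),('white',l),('lid',y|l)):
    r=cv2.minAreaRect(np.float32(rays(p,big(m),58)));print(n,m.sum(),r,cv2.boxPoints(r).round(1).tolist())
o=im.copy();o[w]=(255,0,0);o[y]=(0,0,255);o[l]=(0,255,0)
cv2.imwrite('pics/m0.png',cv2.resize(o[140:285,170:365,::-1],None,fx=4,fy=4,interpolation=0))
E
```

```text
(200, 225) [ 13 124 148]
(300, 240) [ 13 121 152]
(260, 260) [ 20  62 188]
(150, 250) [ 20  64 116]
(260, 150) [ 20  66 179]
(272, 210) [ 40   4 188]
(266, 189) [ 31 138 194]
(160, 200) [ 20  64 182]Traceback (most recent call last):
  File "<stdin>", line 7, in <module>
  File "h.py", line 10, in big
    return max(cs,key=cv2.contourArea)[:,0].astype(float)
           ~~~^^^^^^^^^^^^^^^^^^^^^^^^
ValueError: max() iterable argument is empty
```

```bash
cat > m.py <<'E'
from h import *
import sys
p=env.camera_params('top');im=cv2.imread(sys.argv[1])[:,:,::-1].copy();H=hsv(im)
h,s,v=H[...,0],H[...,1],H[...,2]
roi=np.zeros(h.shape,bool);roi[130:285,170:365]=1
w=roi&(s>95)&(h<17)
c=big(w);W=rays(p,c,50)
r=cv2.minAreaRect(np.float32(W));print('stand rect',r,cv2.boxPoints(r))
y=roi&(h>24)&(h<36)&(s>85)&(v>110);l=roi&(s<50)&(v>110)
l[:, :235]=0;l[:,305:]=0
for n,m in(('yel',y),('white',l),('lid',y|l)):
    m=cv2.morphologyEx(m.astype(np.uint8),cv2.MORPH_CLOSE,np.ones((3,3)))
    r=cv2.minAreaRect(np.float32(rays(p,big(m),58)));print(n,m.sum(),r,cv2.boxPoints(r).round(1).tolist())
o=im.copy();o[w]=(255,0,0);o[y]=(0,0,255);o[l]=(0,255,0)
cv2.imwrite('pics/m0.png',cv2.resize(o[130:285,170:365,::-1],None,fx=3,fy=3,interpolation=0))
E
python3 m.py pics/top0.png
```

```text
stand rect ((546.0498046875, 56.000274658203125), (257.9307861328125, 438.43359375), 13.867264747619629) [[ 368.30286  237.91812]
 [ 473.3837  -187.73671]
 [ 723.79675 -125.91757]
 [ 618.71594  299.73724]]
yel 341 ((610.9656372070312, 56.06835174560547), (28.929607391357422, 102.33740997314453), 24.767776489257812) [[576.4000244140625, 96.5], [619.2999877929688, 3.5], [645.5, 15.699999809265137], [602.7000122070312, 108.5999984741211]]
white 1353 ((549.8091430664062, 27.749217987060547), (100.76191711425781, 102.53308868408203), 24.831111907958984) [[482.6000061035156, 53.099998474121094], [525.5999755859375, -39.900001525878906], [617.0999755859375, 2.4000000953674316], [574.0, 95.4000015258789]]
lid 1724 ((564.0986328125, 34.361324310302734), (132.25225830078125, 102.53308868408203), 24.831111907958984) [[482.6000061035156, 53.099998474121094], [525.5999755859375, -39.900001525878906], [645.5999755859375, 15.600000381469727], [602.5999755859375, 108.69999694824219]]
```

View pics/m0.png

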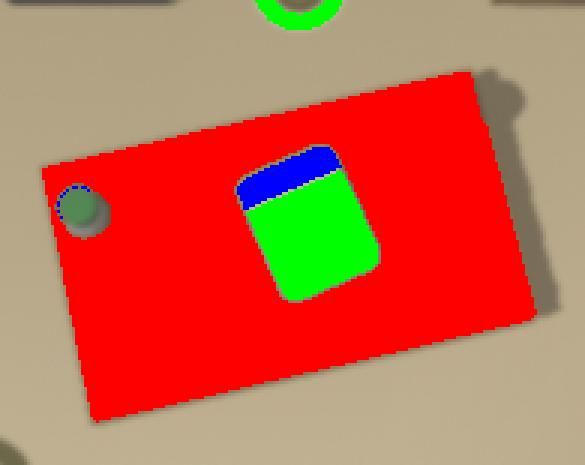

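The mask gives the stand's yaw as 13.9° and the middle of its far edge as about (671,87). The lid is at (564,34), yaw 24.8°, so it needs an 82 mm push and an 11° clockwise turn. I'll travel with the fingers partly open, so both can press on the rear end.

>>> move_arm --targets '[{"slide":[2.1,4.3,0],"turn":[0,0,0.4],"fingers":135},{"slide":[4.2,8.6,0],"turn":[0,0,0.8],"fingers":135},{"slide":[6.3,12.9,0],"turn":[0,0,1.2],"fingers":135},{"slide":[8.4,17.2,0],"turn":[0,0,1.6],"fingers":135},{"slide":[10.5,21.5,0],"turn":[0,0,2],"fingers":135},{"slide":[12.6,25.8,0],"turn":[0,0,2.4],"fingers":135},{"slide":[14.7,30.1,0],"turn":[0,0,2.8],"fingers":135},{"slide":[16.8,34.4,0],"turn":[0,0,3.2],"fingers":135},{"slide":[18.9,38.7,0],"turn":[0,0,3.6],"fingers":135},{"slide":[21,43,0],"turn":[0,0,4],"fingers":135}]'

```text
clock: 1.1
eef_pos: [414.9, -105.5, 248.3]
ee_rot: [[0.42, -0.907, 0.0], [-0.907, -0.42, -0.0], [0.0, 0.0, -1.0]]
contact_force: [1.1, -0.9, -0.5]
width: 0.474
```

>>> move_arm --targets '[{"slide":[2.5,4.7,0],"turn":[0,0,0],"fingers":135},{"slide":[5,9.5,0],"turn":[0,0,0],"fingers":135},{"slide":[5,9.5,0],"turn":[0,0,0],"fingers":135},{"slide":[5,9.5,-4],"turn":[0,0,0],"fingers":135},{"slide":[5,9.5,-8],"turn":[0,0,0],"fingers":135},{"slide":[5,9.5,-12],"turn":[0,0,0],"fingers":135},{"slide":[5,9.5,-14],"turn":[0,0,0],"fingers":135},{"slide":[5,9.5,-14],"turn":[0,0,0],"fingers":135}]'

```text
clock: 1.9
eef_pos: [461.8, -12.9, 105.6]
ee_rot: [[0.42, -0.908, -0.008], [-0.908, -0.42, 0.0], [-0.003, 0.007, -1.0]]
contact_force: [-0.5, 0.7, 0.2]
width: 0.47
```

Run:
```python
from h import *
s=env.get_state();R=s['ee_rot'];print(s['clock'],s['eef_pos'],np.degrees(np.arctan2(R[1,0],R[0,0])),R[:,2],s['width'],s['contact_force'])
for n in('wrist','scene'):
    im=env.capture(n);cv2.imwrite(f'pics/{n}1.png',im[:,:,::-1])
```

```text
1.9 [461.81191582 -12.90735626 105.553476  ] -65.18750336728964 [-7.87520647e-03  5.48616998e-05 -9.99968989e-01] 0.4697148298044865 [-0.53176095  0.67219965  0.17754489]
```

View pics/wrist1.png

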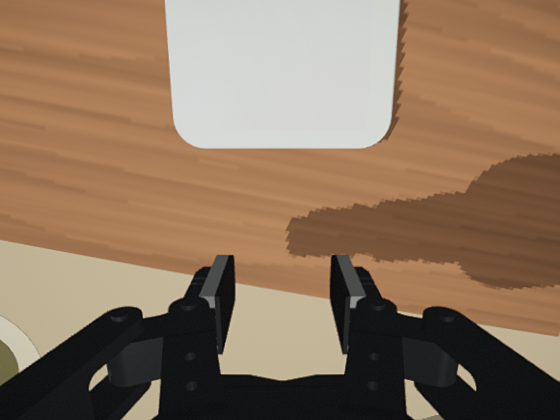

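The wrist view shows the fingers squared up and centred on the lid's rear end (columns 172–395, row 148). Now I'll go down and find the stand by touch.

>>> move_arm --targets '[{"slide":[0,0,-2],"turn":[0,0,0],"fingers":135},{"slide":[0,0,-3.6],"turn":[0,0,0],"fingers":135},{"slide":[0,0,-3.6],"turn":[0,0,0],"fingers":135},{"slide":[0,0,-3.6],"turn":[0,0,0],"fingers":135}]'

```text
clock: 2.4
eef_pos: [465.6, -12.6, 73.7]
ee_rot: [[0.42, -0.908, 0.002], [-0.908, -0.42, -0.0], [0.001, -0.002, -1.0]]
contact_force: [0.0, 0.0, -0.2]
width: 0.472
```

>>> move_arm --targets '[{"slide":[0,0,-0.2],"turn":[0,0,0],"fingers":135},{"slide":[0,0,-0.4],"turn":[0,0,0],"fingers":135},{"slide":[0,0,-0.4],"turn":[0,0,0],"fingers":135}]'

```text
clock: 2.7
eef_pos: [464.8, -12.4, 68.7]
ee_rot: [[0.42, -0.907, 0.001], [-0.907, -0.42, -0.0], [0.0, -0.001, -1.0]]
contact_force: [0.7, -0.4, -0.4]
width: 0.47
```

>>> move_arm --targets '[{"slide":[0,0,-0.2],"turn":[0,0,0],"fingers":135},{"slide":[0,0,-0.2],"turn":[0,0,0],"fingers":135}]'

```text
clock: 2.9
eef_pos: [464.5, -12.4, 66.2]
ee_rot: [[0.42, -0.907, -0.0], [-0.907, -0.42, -0.0], [-0.0, 0.0, -1.0]]
contact_force: [-0.3, -0.2, -0.4]
width: 0.471
```

>>> move_arm --targets '[{"slide":[0,0,-0.15],"turn":[0,0,0],"fingers":135},{"slide":[0,0,-0.15],"turn":[0,0,0],"fingers":135}]'

```text
clock: 3.1
eef_pos: [464.7, -12.4, 65.5]
ee_rot: [[0.42, -0.907, 0.0], [-0.907, -0.42, -0.0], [0.0, -0.0, -1.0]]
contact_force: [-1.8, 1.2, 6.6]
width: 0.476
```

>>> move_arm --targets '[{"slide":[0,0,-0.15],"turn":[0,0,0],"fingers":135},{"slide":[0,0,-0.15],"turn":[0,0,0],"fingers":135}]'

```text
clock: 3.3
eef_pos: [464.7, -12.4, 65.4]
ee_rot: [[0.42, -0.907, 0.001], [-0.907, -0.42, -0.0], [0.0, -0.001, -1.0]]
contact_force: [-5.8, -0.7, 19.7]
width: 0.469
```

>>> move_arm --targets '[{"slide":[0,0,-0.1],"turn":[0,0,0],"fingers":135},{"slide":[0,0,-0.1],"turn":[0,0,0],"fingers":135}]'

```text
clock: 3.5
eef_pos: [464.8, -12.4, 65.4]
ee_rot: [[0.42, -0.907, 0.001], [-0.907, -0.42, -0.0], [0.001, -0.001, -1.0]]
contact_force: [-7.5, 0.8, 29.1]
width: 0.473
```

The fingertips touch the stand at TCP z ≈ 65.4. I'll raise about 3 mm and move towards the lid.

>>> move_arm --targets '[{"slide":[0,0,0.55],"turn":[0,0,0],"fingers":135},{"slide":[0,0,0.55],"turn":[0,0,0],"fingers":135},{"slide":[0.9,0.4,0.55],"turn":[0,0,0],"fingers":135},{"slide":[1.8,0.8,0.55],"turn":[0,0,0],"fingers":135},{"slide":[2.4,1.1,0.55],"turn":[0,0,0],"fingers":135},{"slide":[2.4,1.1,0.55],"turn":[0,0,0],"fingers":135},{"slide":[2.4,1.1,0.55],"turn":[0,0,0],"fingers":135}]'

```text
clock: 4.2
eef_pos: [488.5, -1.2, 67.4]
ee_rot: [[0.421, -0.907, -0.001], [-0.907, -0.421, -0.0], [-0.0, 0.001, -1.0]]
contact_force: [-0.3, 0.7, -0.4]
width: 0.471
```

```bash
python3 - <<'E'
from h import *
a=[]
for n in('wrist','top'):
    im=env.capture(n);cv2.imwrite(f'pics/{n}2.png',im[:,:,::-1]);a.append(im[:,:,::-1])
E
python3 m.py pics/top2.png
```

```text
stand rect ((545.986328125, 55.933074951171875), (258.1094970703125, 438.4800720214844), 13.871699333190918) [[ 368.133    237.8383 ]
 [ 473.25797 -187.85352]
 [ 723.83966 -125.97215]
 [ 618.7147   299.71967]]
yel 313 ((609.5342407226562, 55.328269958496094), (32.018768310546875, 102.3353271484375), 24.411746978759766) [[573.7999877929688, 95.30000305175781], [616.0999755859375, 2.0999999046325684], [645.2999877929688, 15.399999618530273], [603.0, 108.5]]
white 979 ((551.9705810546875, -3.7049598693847656), (70.89115905761719, 90.47032928466797), 0.20529970526695251) [[516.4000244140625, 41.400001525878906], [516.7000122070312, -49.099998474121094], [587.5999755859375, -48.79999923706055], [587.2999877929688, 41.70000076293945]]
lid 1310 ((551.9705810546875, -3.7049598693847656), (70.89115905761719, 90.47032928466797), 0.20529970526695251) [[516.4000244140625, 41.400001525878906], [516.7000122070312, -49.099998474121094], [587.5999755859375, -48.79999923706055], [587.2999877929688, 41.70000076293945]]
```

View pics/wrist2.png

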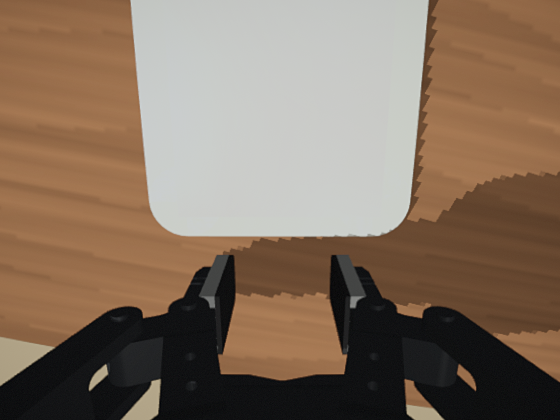

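The fingers are about 7 mm short of the lid's rear end (row 236), square and centred. I'll push along a gentle arc, turning 11° clockwise, and stop about 10 mm short.

>>> move_arm --targets '[{"slide":[0.64,0.29,0],"turn":[0,0,0],"fingers":135},{"slide":[1.1,0.5,0],"turn":[0,0,-0.8],"fingers":135},{"slide":[1.55,0.7,0],"turn":[0,0,-1.6],"fingers":135},{"slide":[2.01,0.89,0],"turn":[0,0,-2.3],"fingers":135},{"slide":[2.48,1.08,0],"turn":[0,0,-3.1],"fingers":135},{"slide":[2.94,1.26,0],"turn":[0,0,-3.9],"fingers":135},{"slide":[3.41,1.44,0],"turn":[0,0,-4.7],"fingers":135},{"slide":[3.88,1.61,0],"turn":[0,0,-5.5],"fingers":135},{"slide":[4.35,1.77,0],"turn":[0,0,-6.2],"fingers":135},{"slide":[4.83,1.93,0],"turn":[0,0,-7],"fingers":135}]'

```text
clock: 5.3
eef_pos: [537.3, 18.0, 67.8]
ee_rot: [[0.305, -0.952, -0.0], [-0.952, -0.305, -0.0], [0.0, 0.0, -1.0]]
contact_force: [-1.6, 0.0, 1.1]
width: 0.471
```

>>> move_arm --targets '[{"slide":[0.48,0.15,0],"turn":[0,0,-0.8],"fingers":135},{"slide":[0.96,0.29,0],"turn":[0,0,-1.6],"fingers":135},{"slide":[1.44,0.43,0],"turn":[0,0,-2.4],"fingers":135},{"slide":[1.92,0.56,0],"turn":[0,0,-3.2],"fingers":135},{"slide":[2.2,0.63,0],"turn":[0,0,-4],"fingers":135},{"slide":[2.4,0.68,0],"turn":[0,0,-4],"fingers":135},{"slide":[2.4,0.68,0],"turn":[0,0,-4],"fingers":135}]'

```text
clock: 6.0
eef_pos: [561.3, 24.8, 67.8]
ee_rot: [[0.239, -0.971, 0.001], [-0.971, -0.239, -0.0], [0.0, -0.001, -1.0]]
contact_force: [-0.2, 0.1, -0.5]
width: 0.474
```

```bash
python3 - <<'E'
from h import *
s=env.get_state();R=s['ee_rot'];print(s['clock'],s['eef_pos'],np.degrees(np.arctan2(R[1,0],R[0,0])),s['contact_force'])
a=[]
for n in('wrist','top','scene'):
    im=env.capture(n);cv2.imwrite(f'pics/{n}3.png',im[:,:,::-1]);a.append(im[:,:,::-1])
cv2.imwrite('pics/c3.png',np.hstack([cv2.resize(a[0],(400,300)),cv2.resize(a[1][130:280,170:370],(400,300))]))
E
python3 m.py pics/top3.png
```

```text
6.0 [561.33555177  24.78399142  67.82682868] -76.15677387246963 [-0.22329007  0.14647133 -0.52944809]
stand rect ((515.7471923828125, 178.25479125976562), (258.1456604003906, 186.33778381347656), 13.812673568725586) [[368.16306 237.91345]
 [412.65085  56.96429]
 [663.3313  118.59613]
 [618.8435  299.5453 ]]
yel 40 ((702.6344604492188, 27.16435432434082), (6.181548118591309, 26.6900634765625), 0.47741442918777466) [[699.4000244140625, 40.5], [699.7000122070312, 13.800000190734863], [705.7999877929688, 13.800000190734863], [705.5999755859375, 40.5]]
white 1111 ((654.1715698242188, 32.58298873901367), (106.10735321044922, 77.3855972290039), 82.41729736328125) [[608.7999877929688, -14.899999618530273], [685.5, -25.100000381469727], [699.5, 80.0999984741211], [622.7999877929688, 90.30000305175781]]
lid 1151 ((654.1715698242188, 32.58298873901367), (106.10735321044922, 77.3855972290039), 82.41729736328125) [[608.7999877929688, -14.899999618530273], [685.5, -25.100000381469727], [699.5, 80.0999984741211], [622.7999877929688, 90.30000305175781]]
```

View pics/c3.png

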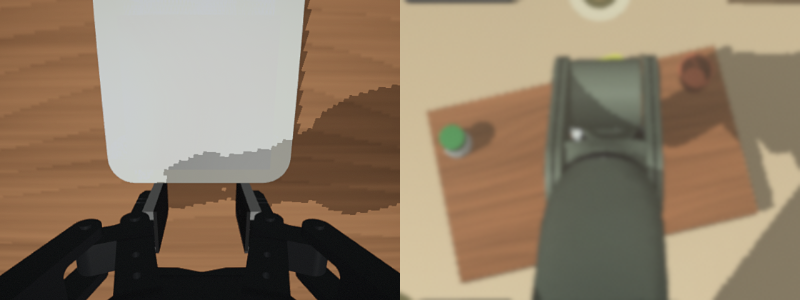

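The lid is square against both fingers, but the arm hides it from the top camera. I'll back off and rise for a clear measurement.

>>> move_arm --targets '[{"slide":[-1,-0.25,0],"turn":[0,0,0],"fingers":135},{"slide":[-2,-0.5,0],"turn":[0,0,0],"fingers":135},{"slide":[-2,-0.5,2],"turn":[0,0,0],"fingers":135},{"slide":[-2,-0.5,6],"turn":[0,0,0],"fingers":135},{"slide":[-2,-0.5,10],"turn":[0,0,0],"fingers":135},{"slide":[-2,-0.5,14],"turn":[0,0,0],"fingers":135},{"slide":[-2,-0.5,18],"turn":[0,0,0],"fingers":135},{"slide":[-2,-0.5,18],"turn":[0,0,0],"fingers":135},{"slide":[-2,-0.5,18],"turn":[0,0,0],"fingers":135},{"slide":[-2,-0.5,18],"turn":[0,0,0],"fingers":135}]'

```text
clock: 7.15
eef_pos: [539.5, 19.6, 246.4]
ee_rot: [[0.239, -0.971, -0.003], [-0.971, -0.239, -0.0], [-0.001, 0.003, -1.0]]
contact_force: [-0.0, -0.6, 0.2]
width: 0.469
```

```bash
cat > w.py <<'E'
from h import *
import sys
k=sys.argv[1]
p=env.camera_params('wrist');im=env.capture('wrist');cv2.imwrite(f'pics/wrist{k}.png',im[:,:,::-1])
print(env.get_state()['clock'],env.get_state()['eef_pos'],np.round(p['cam_to_world'],3).tolist())
H=hsv(im);h,s,v=H[...,0],H[...,1],H[...,2]
y=(h>24)&(h<36)&(s>85)&(v>110);w=(s<50)&(v>110)
wood=(s>95)&(h<17)
print(y.sum(),w.sum(),wood.sum())
o=im.copy();o[wood]=(255,0,0);o[y]=(0,0,255);o[w]=(0,255,0)
cv2.imwrite(f'pics/c{k}.png',np.hstack([cv2.resize(a[:,:,::-1],(400,300)) for a in(im,o)]))
E
python3 w.py 4
```

```text
7.2 [539.56507891  19.60620812 246.07042212] [[0.238, -0.933, -0.271, 608.623], [-0.971, -0.228, -0.067, 37.152], [0.001, 0.279, -0.96, 371.141], [0.0, 0.0, 0.0, 1.0]]
2427 17297 117461
```

View pics/c4.png

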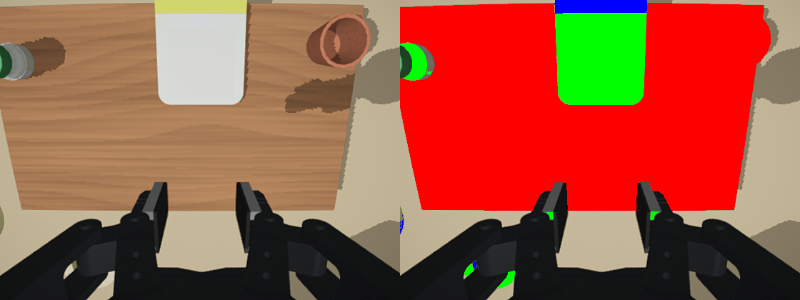

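The far edge is just cut off at the top of the wrist view, with the yellow/white line at row ~13 of the shrunk picture. I'll move 7 cm forward at this height.

>>> move_arm --targets '[{"slide":[3.5,0.9,0],"turn":[0,0,0],"fingers":135},{"slide":[7,1.7,0],"turn":[0,0,0],"fingers":135},{"slide":[7,1.7,0],"turn":[0,0,0],"fingers":135},{"slide":[7,1.7,0],"turn":[0,0,0],"fingers":135}]'

```text
clock: 7.6
eef_pos: [610.2, 36.8, 245.5]
ee_rot: [[0.24, -0.971, -0.005], [-0.971, -0.24, -0.0], [-0.001, 0.005, -1.0]]
contact_force: [-0.1, 1.0, -0.5]
width: 0.472
```

```bash
cat >> w.py <<'E'
def edge(m,cols,z,rev=False):
    # topmost mask row in each column (rev: bottom row) -> world line
    P=[]
    for c in cols:
        r=np.flatnonzero(m[:,c])
        if len(r): P.append((c,r[-1]+.5 if rev else r[0]-.5))
    W=rays(p,P,z);q,d=line(W);d=d*np.sign(-d[1]);n=np.array([-d[1],d[0]])
    res=(W-q)@n;print('line',q.round(1),'yaw',round(np.degrees(np.arctan2(n[1],n[0])),2),'rms',res.std().round(2),len(P),'rows',P[0],P[-1]);return q,n
yc=np.flatnonzero(y[:200].any(0));a,b=yc.min(),yc.max()
wd=wood.copy();wd[:, max(a-25,0):b+25]=0
cols=[c for c in list(range(90,a-25))+list(range(b+25,430))]
E=edge(wd,cols,50)
ym=y.copy();ym[250:]=0
L=edge(ym,range(a+25,b-25),58,True)   # last yellow
wm=w.copy();wm[250:]=0
L2=edge(wm,range(a+25,b-25),58)       # first white
T=edge(ym,range(a+25,b-25),58)
LL=(L[0]+L2[0])/2
print('line past edge mm:',(LL-E[0])@E[1],'lid end past edge',(T[0]-E[0])@E[1])
E
python3 w.py 5
```

```text
7.65 [609.79928572  36.59721511 246.11736474] [[0.239, -0.932, -0.272, 679.603], [-0.971, -0.229, -0.067, 54.388], [0.001, 0.28, -0.96, 370.255], [0.0, 0.0, 0.0, 1.0]]
5370 14598 85117
line [663.9 129.7] yaw 13.88 rms 0.21 167 rows (90, np.float64(98.5)) (429, np.float64(97.5))
line [670.   53.7] yaw 13.79 rms 0.01 73 rows (244, np.float64(112.5)) (316, np.float64(112.5))
line [669.2  53.5] yaw 13.79 rms 0.01 73 rows (244, np.float64(113.5)) (316, np.float64(113.5))
line [698.9  60.3] yaw 14.78 rms 0.21 73 rows (244, np.float64(75.5)) (316, np.float64(74.5))
line past edge mm: -12.693665 lid end past edge 17.323765
```

View pics/c5.png

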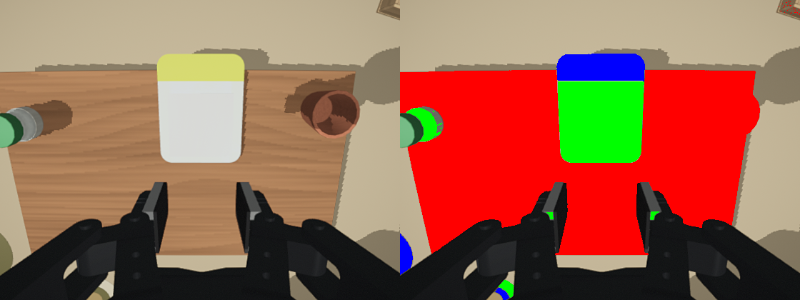

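The yellow/white line is 12.7 mm short of the edge and the lid's end is 17.3 mm past it, which agrees with the 30 mm band. The yaw error is about 0.1°. I'll go back behind the lid and push 11.5 mm more, then check.

>>> move_arm --targets '[{"slide":[-3.5,-0.9,0],"turn":[0,0,0],"fingers":135},{"slide":[-7,-1.7,0],"turn":[0,0,0],"fingers":135},{"slide":[-7,-1.7,0],"turn":[0,0,0],"fingers":135},{"slide":[-7,-1.7,-4],"turn":[0,0,0],"fingers":135},{"slide":[-7,-1.7,-8],"turn":[0,0,0],"fingers":135},{"slide":[-7,-1.7,-12],"turn":[0,0,0],"fingers":135},{"slide":[-7,-1.7,-16],"turn":[0,0,0],"fingers":135},{"slide":[-7,-1.7,-17.5],"turn":[0,0,0],"fingers":135},{"slide":[-7,-1.7,-18],"turn":[0,0,0],"fingers":135},{"slide":[-7,-1.7,-18],"turn":[0,0,0],"fingers":135}]'

```text
clock: 8.65
eef_pos: [540.7, 19.7, 67.6]
ee_rot: [[0.239, -0.971, -0.001], [-0.971, -0.239, -0.0], [-0.0, 0.001, -1.0]]
contact_force: [-0.1, -1.0, 0.5]
width: 0.472
```

>>> move_arm --targets '[{"slide":[0.9,0.22,0],"turn":[0,0,0],"fingers":135},{"slide":[1.7,0.42,0],"turn":[0,0,0],"fingers":135},{"slide":[2.1,0.52,0],"turn":[0,0,0],"fingers":135},{"slide":[2.4,0.6,0],"turn":[0,0,0],"fingers":135},{"slide":[2.7,0.67,0],"turn":[0,0,0],"fingers":135},{"slide":[2.9,0.72,0],"turn":[0,0,0],"fingers":135},{"slide":[3.05,0.76,0],"turn":[0,0,0],"fingers":135},{"slide":[3.12,0.78,0],"turn":[0,0,0],"fingers":135},{"slide":[3.12,0.78,0],"turn":[0,0,0],"fingers":135}]'

```text
clock: 9.55
eef_pos: [572.2, 27.5, 67.8]
ee_rot: [[0.239, -0.971, 0.0], [-0.971, -0.239, -0.0], [0.0, -0.0, -1.0]]
contact_force: [-0.7, -0.4, 0.9]
width: 0.472
```

>>> move_arm --targets '[{"slide":[-1,-0.25,0],"turn":[0,0,0],"fingers":135},{"slide":[-2,-0.5,0],"turn":[0,0,0],"fingers":135},{"slide":[-2,-0.5,2],"turn":[0,0,0],"fingers":135},{"slide":[-2,-0.5,6],"turn":[0,0,0],"fingers":135},{"slide":[-2,-0.5,10],"turn":[0,0,0],"fingers":135},{"slide":[-2,-0.5,14],"turn":[0,0,0],"fingers":135},{"slide":[-2,-0.5,18],"turn":[0,0,0],"fingers":135},{"slide":[2,0.5,18],"turn":[0,0,0],"fingers":135},{"slide":[4,1,18],"turn":[0,0,0],"fingers":135},{"slide":[4,1,18],"turn":[0,0,0],"fingers":135}]'

```text
clock: 10.55
eef_pos: [613.1, 37.8, 247.4]
ee_rot: [[0.24, -0.971, 0.001], [-0.971, -0.24, 0.0], [0.0, -0.001, -1.0]]
contact_force: [-0.8, -0.1, -0.2]
width: 0.47
```

```bash
python3 w.py 6
```

```text
10.6 [611.54449052  37.44540309 247.05290776] [[0.239, -0.934, -0.267, 681.811], [-0.971, -0.229, -0.067, 55.372], [0.001, 0.275, -0.961, 372.506], [0.0, 0.0, 0.0, 1.0]]
5433 14817 83799
line [670.4 100.8] yaw 13.79 rms 0.19 169 rows (90, np.float64(104.5)) (429, np.float64(103.5))
line [681.8  49.6] yaw 13.79 rms 0.01 71 rows (245, np.float64(104.5)) (315, np.float64(104.5))
line [681.8  49.6] yaw 13.79 rms 0.01 71 rows (245, np.float64(104.5)) (315, np.float64(104.5))
line [710.7  59.2] yaw 14.85 rms 0.19 71 rows (245, np.float64(66.5)) (315, np.float64(65.5))
line past edge mm: -1.1716204 lid end past edge 29.21223
```

The line is now 1.1 mm short of the edge. The last push is 1.1 mm.

>>> move_arm --targets '[{"slide":[-3,-0.75,0],"turn":[0,0,0],"fingers":135},{"slide":[-6,-1.5,0],"turn":[0,0,0],"fingers":135},{"slide":[-6,-1.5,0],"turn":[0,0,0],"fingers":135},{"slide":[-6,-1.5,-4],"turn":[0,0,0],"fingers":135},{"slide":[-6,-1.5,-8],"turn":[0,0,0],"fingers":135},{"slide":[-6,-1.5,-12],"turn":[0,0,0],"fingers":135},{"slide":[-6,-1.5,-16],"turn":[0,0,0],"fingers":135},{"slide":[-6,-1.5,-17.5],"turn":[0,0,0],"fingers":135},{"slide":[-6,-1.5,-18],"turn":[0,0,0],"fingers":135},{"slide":[-6,-1.5,-18],"turn":[0,0,0],"fingers":135}]'

```text
clock: 11.6
eef_pos: [551.5, 22.4, 67.6]
ee_rot: [[0.239, -0.971, -0.001], [-0.971, -0.239, -0.0], [-0.0, 0.001, -1.0]]
contact_force: [0.5, -0.3, 0.7]
width: 0.468
```

>>> move_arm --targets '[{"slide":[0.7,0.18,0],"turn":[0,0,0],"fingers":135},{"slide":[1.2,0.3,0],"turn":[0,0,0],"fingers":135},{"slide":[1.6,0.4,0],"turn":[0,0,0],"fingers":135},{"slide":[1.85,0.46,0],"turn":[0,0,0],"fingers":135},{"slide":[2.0,0.5,0],"turn":[0,0,0],"fingers":135},{"slide":[2.06,0.52,0],"turn":[0,0,0],"fingers":135},{"slide":[2.11,0.53,0],"turn":[0,0,0],"fingers":135},{"slide":[2.11,0.53,0],"turn":[0,0,0],"fingers":135}]'

```text
clock: 12.4
eef_pos: [572.9, 27.8, 67.8]
ee_rot: [[0.239, -0.971, -0.001], [-0.971, -0.239, -0.0], [-0.0, 0.001, -1.0]]
contact_force: [-0.2, 0.4, 0.8]
width: 0.472
```

>>> move_arm --targets '[{"slide":[-1,-0.25,0],"turn":[0,0,0],"fingers":135},{"slide":[-2,-0.5,0],"turn":[0,0,0],"fingers":135},{"slide":[-2,-0.5,2],"turn":[0,0,0],"fingers":135},{"slide":[-2,-0.5,6],"turn":[0,0,0],"fingers":135},{"slide":[-2,-0.5,10],"turn":[0,0,0],"fingers":135},{"slide":[-2,-0.5,14],"turn":[0,0,0],"fingers":135},{"slide":[-2,-0.5,18],"turn":[0,0,0],"fingers":135},{"slide":[2,0.5,18],"turn":[0,0,0],"fingers":135},{"slide":[4,1,18],"turn":[0,0,0],"fingers":135},{"slide":[4,1,18],"turn":[0,0,0],"fingers":135}]'

```text
clock: 13.4
eef_pos: [614.3, 38.1, 247.4]
ee_rot: [[0.24, -0.971, 0.001], [-0.971, -0.24, 0.0], [0.0, -0.001, -1.0]]
contact_force: [-0.5, 0.5, -0.5]
width: 0.466
```

```bash
python3 w.py 7; python3 w.py 8|tail -5
```

```text
13.45 [612.65704366  37.74209269 247.03675293] [[0.239, -0.934, -0.267, 682.939], [-0.971, -0.229, -0.067, 55.683], [0.001, 0.275, -0.961, 372.498], [0.0, 0.0, 0.0, 1.0]]
5321 14749 83458
line [675.8  80.1] yaw 13.87 rms 0.19 169 rows (90, np.float64(105.5)) (429, np.float64(104.5))
line [682.9  50. ] yaw 13.79 rms 0.01 71 rows (245, np.float64(104.5)) (315, np.float64(104.5))
line [682.1  49.8] yaw 13.79 rms 16.15 71 rows (245, np.float64(105.5)) (315, np.float64(-0.5))
line [711.1  59.3] yaw 14.85 rms 0.19 71 rows (245, np.float64(67.5)) (315, np.float64(66.5))
line past edge mm: -0.6681943 lid end past edge 29.352509
line [675.1  84.1] yaw 13.87 rms 0.2 168 rows (90, np.float64(102.5)) (429, np.float64(102.5))
line [681.2  58.1] yaw 13.79 rms 0.01 72 rows (245, np.float64(101.5)) (316, np.float64(101.5))
line [680.4  57.9] yaw 13.79 rms 0.01 72 rows (245, np.float64(102.5)) (316, np.float64(102.5))
line [710.   65.1] yaw 13.79 rms 0.01 72 rows (245, np.float64(63.5)) (316, np.float64(63.5))
line past edge mm: -0.6677022 lid end past edge 29.408964
```

View pics/wrist8.png

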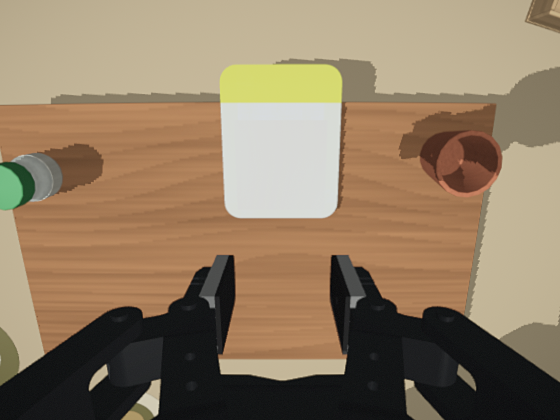

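The wrist view shows the yellow/white line (row 102) level with the stand's far edge (row ~103), with the jar and pot where they were. I get −0.7 mm with about 0.8 mm pixels, so I'll take one more view, turned slightly to average out pixel rounding.

>>> move_arm --targets '[{"slide":[0,0,1],"turn":[0,0,5],"fingers":135},{"slide":[0,0,1],"turn":[0,0,7],"fingers":135},{"slide":[0,0,1],"turn":[0,0,7],"fingers":135},{"slide":[0,0,1],"turn":[0,0,7],"fingers":135},{"slide":[0,0,1],"turn":[0,0,7],"fingers":135}]'

```text
clock: 14.0
eef_pos: [612.5, 37.6, 257.6]
ee_rot: [[0.355, -0.935, -0.001], [-0.935, -0.355, -0.0], [-0.0, 0.001, -1.0]]
contact_force: [-0.5, -0.2, 0.4]
width: 0.473
```

```bash
for k in 9 10 11; do python3 w.py $k|tail -5; done
```

```text
line [669.3 108.6] yaw 13.83 rms 0.24 171 rows (90, np.float64(77.5)) (429, np.float64(119.5))
line [681.7  55.9] yaw 13.74 rms 0.24 69 rows (257, np.float64(97.5)) (325, np.float64(106.5))
line [681.4  56.1] yaw 13.76 rms 0.24 69 rows (257, np.float64(97.5)) (325, np.float64(106.5))
line [711.8  59.7] yaw 14.45 rms 0.27 69 rows (257, np.float64(60.5)) (325, np.float64(68.5))
line past edge mm: -0.6463022 lid end past edge 29.640266
line [669.3 108.6] yaw 13.83 rms 0.25 171 rows (90, np.float64(77.5)) (429, np.float64(119.5))
line [681.7  55.9] yaw 13.92 rms 0.23 69 rows (257, np.float64(98.5)) (325, np.float64(106.5))
line [680.8  59. ] yaw 13.74 rms 9.93 69 rows (257, np.float64(98.5)) (325, np.float64(-0.5))
line [710.   66.8] yaw 14.64 rms 0.24 69 rows (257, np.float64(60.5)) (325, np.float64(68.5))
line past edge mm: -0.6420908 lid end past edge 29.529682
line [706.2 -41.1] yaw 13.92 rms 0.25 54 rows (376, np.float64(112.5)) (429, np.float64(119.5))
line [679.1  66.3] yaw 13.79 rms 0.24 94 rows (232, np.float64(95.5)) (325, np.float64(106.5))
line [661.8  98.5] yaw 26.3 rms 13.8 129 rows (39, np.float64(122.5)) (325, np.float64(-0.5))
line [709.   70.1] yaw 14.96 rms 3.65 94 rows (232, np.float64(89.5)) (325, np.float64(69.5))
line past edge mm: -4.974329 lid end past edge 29.518257
```

All the consistent readings put the line within about 0.65 mm of the edge and parallel to within 0.2°. That is good enough to stop, so I'll move fully clear, check once from the scene camera, and hand in.

>>> move_arm --targets '[{"slide":[-3,-3,1],"turn":[0,0,0],"fingers":135},{"slide":[-6,-6,2],"turn":[0,0,0],"fingers":135},{"slide":[-9,-9,3],"turn":[0,0,0],"fingers":135},{"slide":[-12,-12,4],"turn":[0,0,0],"fingers":135},{"slide":[-15,-15,5],"turn":[0,0,0],"fingers":135},{"slide":[-18,-18,5],"turn":[0,0,0],"fingers":135},{"slide":[-18,-18,5],"turn":[0,0,0],"fingers":135},{"slide":[-18,-18,5],"turn":[0,0,0],"fingers":135}]'

```text
clock: 14.95
eef_pos: [433.0, -142.5, 308.1]
ee_rot: [[0.354, -0.935, 0.001], [-0.935, -0.354, 0.0], [0.0, -0.001, -1.0]]
contact_force: [0.4, -0.2, -0.1]
width: 0.468
```

```bash
python3 - <<'E'
from h import *
im=env.capture('scene');cv2.imwrite('pics/scene9.png',im[:,:,::-1]);cv2.imwrite('pics/top9.png',env.capture('top')[:,:,::-1])
E
python3 m.py pics/top9.png
```

```text
stand rect ((546.367431640625, 56.1680908203125), (259.0262145996094, 438.28973388671875), 13.90811824798584) [[ 367.97644  237.75769]
 [ 473.3262  -187.68248]
 [ 724.7584  -125.42151]
 [ 619.4087   300.01868]]
yel 346 ((696.1165161132812, 59.200416564941406), (30.317913055419922, 104.21734619140625), 13.985662460327148) [[668.7999877929688, 106.0999984741211], [694.0, 5.0], [723.4000244140625, 12.300000190734863], [698.2000122070312, 113.4000015258789]]
white 1321 ((629.8468627929688, 42.57090759277344), (101.18365478515625, 102.85001373291016), 13.84640884399414) [[568.4000244140625, 80.4000015258789], [593.0, -19.5], [691.2999877929688, 4.699999809265137], [666.7000122070312, 104.5999984741211]]
lid 1696 ((645.7681884765625, 46.77882385253906), (134.11508178710938, 104.2085952758789), 13.84640884399414) [[568.2000122070312, 81.30000305175781], [593.0999755859375, -19.899999618530273], [723.2999877929688, 12.199999809265137], [698.4000244140625, 113.4000015258789]]
```

View pics/scene9.png

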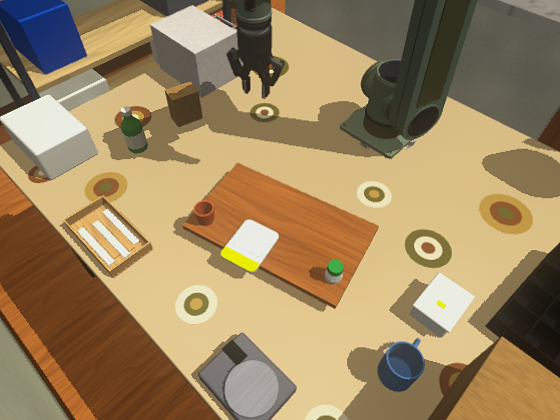

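The scene view shows the lid flat, with its yellow band (around pixel (240,260)) sticking out over the far edge. The jar, pot and table items are where they were, and the arm is clear. In the top view, the lid's yaw is 13.85° and the stand's is 13.9°.

```bash
python3 -c "
from station import env
env.hand_in()"
```

```text
the job is handed in; nothing more can be done
```

The lid now lies flat on the stand with the yellow band sticking out over the far edge, and I've handed the job in. I pushed its plain end with both fingertips along a gentle arc that took out the 11° skew. Two short straight pushes followed, of 11.5 and 1.1 mm, and then I moved the arm clear at about 15 s of the 48 s allowed.

**Line and edge:** four wrist-camera readings put the yellow/white line about 0.65 mm short of the edge, with pixels of about 0.8 mm. They put the lid's end 29.4–29.6 mm past the edge. I left that small remainder as within measuring error.

**Parallel:** the top camera gives the lid's yaw as 13.85° and the stand's as 13.9°.

**Everything else:** in the last scene picture the jar, pot and table items look unmoved.

**Disagreements:**
- The pushes themselves predicted the line about 0.1 mm short, not 0.65 mm.
- Of the last three wrist readings, one gave −5.0 mm for the line. Its colour mask was spoiled by stray pixels, so I discarded it. In the same picture the lid's end still read 29.5 mm past the edge.
- Fits to the lid's banded end in some wrist pictures read up to 1° off the stand's yaw, but the line itself and the top view did not.

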